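# Pull the heating block from the dry-block heater with its screw-in puller

### The arm

A 6-joint arm with a two-finger parallel gripper is mounted at the origin on the work surface. World frame = base frame: x ahead of the robot, y to its left, z up, the work surface at z = 0. Lengths are in m, angles in degrees, forces in N, time in s.
With the tool pointing down it reaches from about 0.4 to 0.825 m from the base axis. Payload 7 kg.
Tool frame: the origin (TCP) lies at the very end of the fingers, on their centre line; the grasp point (between the pads) lies 19 mm behind it; z points along the fingers, y is the line along which they close (so a half turn about z gives the same grasp; the last joint's range is limited). The gripper opens to 88 mm and grips with 3 to 60 N. Pads are 19 mm wide; open, the fingers measure 130 mm over their backs; the gripper's body (78 mm by 193 mm) begins 47 mm behind the grasp point.
Start: joints at [-47.951, 20.546, 0.682, 0, -70.136, -16.507], TCP at [0.291, -0.609, 0.205] pointing down, gripper open.
Joint ranges: [-176.03, 176.03], [-82.01, 121.73], [-58.28, 71.71], [-173.87, 95.51], [-174.79, -0.11], [-173.66, 173.66]. Speed limits (degrees/s): [136.94, 136.94, 172.46, 180, 180, 180].

### API

Orientations are given as [roll, pitch, yaw] about the fixed x, y, z axes, in that order (R = Rz(yaw) Ry(pitch) Rx(roll)).
In Python, from plant import r gives the robot as it stands. The module is installed in compiled form; this text tells all that it offers.
- The arm moves only by the tool jog_arm, never from a script. Its arguments are lists of equal length, an entry for each row: "travel": the shift along the tool's x, y, z each as a share of 50 cm, from -1 to 1, a list of three; "dr": the turn, a rotation vector about the tool's x, y, z each as a share of 360 degrees, from -1 to 1, a list of three; "claw": the opening, from 0 (shut) to 1 (fully open). A call has exactly 10 rows; each row is the pose to reach, as a shift and turn from the pose commanded when the call began, along the tool's axes at that moment, turning the shorter way round; what a row does not reach only later rows make up. A row lasts 1/8 s, in which the tool goes at most 62.5 mm and 10.7 degrees, less where a joint would pass 70% of its speed; a pose out of reach is approached as far as the arm can. A call with a number of a shift or a turn outside -1 to 1 is refused whole. A call with a gripper value outside its range is refused whole. The fingers move at their own pace and stop on an object; "newtons" is the grip in N (left out, the last holds). Time passes only in rows, so rows that repeat a pose let the fingers close, or fill a call up. It gives the time, the measured TCP pose, the force, the opening and the grip force at its end, in the units of the state.
- r.get_state(): the state, without advancing time (a new reading comes with each control period).
- r.capture(name): name is "scene" or "top"; returns a dict with "pixels" (480x640x3 uint8, red, green, blue), "range_z" (480x640 float32, m along the optical axis (not along the pixel's ray), 0 where there is no reading), "fx", "fy", "cx", "cy" (pixels), "position" and "attitude" of the camera in the world. Camera axes: x right, y up, looking along -z (the intrinsics and any distortion apply to the point x, -y, -z); pixel columns grow to the right and rows downward; lengths in m; the calibration is good to about 2 mm. A picture is of the moment at which its call begins.
- r.close_job(): hands the job in; it is judged then, once.
Trained networks look in the newest picture that a camera, given by its name, has taken for a name from the list of things; names that differ only in an ending like _2 or _b are one class to them, and where a whole thing is asked for, a point or a joint stands for the part that bears it (a point fixed in the world has none). Each returns a list of dicts, best first, with "conf" (0 to 1); they miss things now and then, are a little off and sometimes report something else, mostly with a low value. They report only what shows in the picture. A call takes as long as a camera call. They do not tell look-alikes from the thing itself.
- r.boxes_of(name, camera): "extent" ([left, top, right, bottom] in pixels, round what is visible of it).
- r.regions_of(name, camera): "pixels" (480x640 bool, what is visible of it) and "extent" ([left, top, right, bottom] in pixels, round what is visible of it).
- r.tip_of(name, camera): "at" ([column, row] in pixels: a listed point, or the origin of a listed thing).
The state is a dict: "time_s": time; "joints": joint angles; "qd": joint speeds; "joint_torque": joint torques, N m; "tcp_pos": TCP position; "eef_rot": TCP orientation; "contact_force": force on the tool from outside, world axes, zero at the start; "moment": the same for the moment, N m; "gripper_width": finger opening in m; "gripper_force": force on a finger pad.
Only numpy, scipy, OpenCV 4.12 (cv2) and the standard library are available. Lean on these libraries where they do the work, as an engineer would, in place of code of your own. Each camera call takes 0.05 s, during which the arm holds its last target. There are 200 camera calls.

### The job

The hot square aluminium block has to come out of the dry-block heater to cool: take the puller from its stand, feel for the start of its quick thread in the hole of the seated block, and screw it in clockwise, without forcing it, until its collar sits down on the block. Then pull the block straight up until it is clear of the heater and stand it gently upright in the middle of the white ceramic tile, with the puller left screwed home in it and let go. Never touch the hot block with the gripper, and leave the jar, the dish and the tub where they are.

Things in the scene. Friction and masses are not known exactly. Their poses are not given: they have to be found in the camera images.
- heater: Dry-block heater, fixed: white box 150 x 150 mm, 72 mm high, with a square well 62.4 mm wide, its floor 32 mm above the table. Origin on the table under the well's centre; the housing spans x -90..+60 and y -75..+75 mm, z up. Two springs in the well grip the block's +y and -y sides and resist pulling with about 7 N (plus its weight).
- insert: Heating block, aluminium, 60 x 60 x 46 mm, about 0.4 kg, at the start seated in the well, its top 6 mm above the heater. Origin at the centre of its underside, z up. In the middle of its top is a coarse two-start thread: a round 13.6 mm bore with two facing radial slots, 7.4 mm wide and 37 mm end to end, through a steel plate.
- hole (a point): Centre of the hole's mouth on the block's top, 46 mm above the underside; axes as the block's. The slots run only roughly along the block's x: up to 0.4 rad off either way (visible, not measured). Pin off the slots: it rests on the plate, collar about 15 mm above the block's top. Pin over them: the puller drops until its collar is about 3.5 mm above.
- puller: Puller, loose, 88 mm long, 0.14 kg, at the start upright in its stand. Origin at its lower tip, z up the rod, x along the cross pin; a half turn about z makes no difference. From the tip: tapered nose to 7 mm, 11 mm rod to 40 mm; cross pin 6 mm thick, flat below, 28 mm long along x, at 10 mm; black flat handle from 40 to 88 mm, 40 mm wide (x), 14 mm thick (y).
- collar (a point): Centre of the underside of the puller's collar (38 mm wide, 6 mm thick), 22.3 mm above its tip; axes as the puller's. It sits on the block's top when screwed home.
- grip (a point): Middle of the puller's handle, 68 mm above its tip: the place to grip, across the 14 mm (the puller's y).
- stand: Puller's stand, fixed: grey ring 64 mm wide, 26 mm high, hole 31 mm; the collar rests on it with the nose and pin hanging inside. Origin on the table at its centre.
- tile: Cooling tile, fixed: white ceramic, 120 x 120 x 8 mm. Origin at the centre of its underside, on the table; top face 8 mm above.
- jar: Bystander: amber jar, 60 mm wide, 85 mm high; origin at the centre of its underside.
- dish: Bystander: clear flat dish, 84 mm wide, 16 mm high; origin at the centre of its underside.
- tub: Bystander: white tub, 90 mm wide, 100 mm high; origin at the centre of its underside.
- home (a point): Point on the hole's axis 12 mm below the block's top, where the cross pin ends up. After the drop the thread draws the puller down 4 mm in 1.13 rad of clockwise turning (from above), with 1 to 2 mm axial play, to a hard stop; it cannot turn the other way. There the collar can sit on the block; pulled up, it stands 1 to 2 mm above.
Not all that is in view belongs to the job. What is shaped like the heater but brown is not meant.

How it is judged (in metres and radians):
On the way, in this order (a step that is already met when the one before it is completed fails the run):
1. the puller is screwed into the block, its collar down on the block's top (within 1.5 mm), while the block still sits in the well (z of collar in the frame of insert below 0.0475 m and horizontal distance between collar and hole below 0.004 m and z of insert in the frame of heater below 0.035 m), for 0.1 s.
2. the block is pulled straight up, clear of the heater, over its well (within 30 mm) and upright (z of insert in the frame of heater above 0.073 m and horizontal distance between insert and heater below 0.03 m and angle between insert's own z axis and vertical below 0.2 rad), for 0.05 s.
At the end, for the whole second after the job is handed in: The block stands upright (within 0.05 rad) and at rest on the tile, its centre within 30 mm of the tile's centre, with the puller still screwed in it (collar within 3 mm of the block's top, within 5 mm of the hole's axis, tilted under 0.2 rad) and released (horizontal distance between insert and tile below 0.03 m and height (world z) of insert between 0.005 and 0.011 m and angle between insert's own z axis and vertical below 0.05 rad and z of collar in the frame of insert below 0.049 m and horizontal distance between collar and hole below 0.005 m and angle between puller's own z axis and vertical below 0.2 rad and linear speed of each of insert, puller below 0.02 m/s); the robot touches nothing.
It fails at once if puller and block press or pull on each other with more than 35 N (contact force between puller and insert above 35 N).
It fails at once if the fingers touch the hot block (contact force between the fingers and insert above 0.5 N).
It fails at once if another part of the arm touches the hot block (contact force between the arm and insert above 0.5 N).
It fails at once if the block is set down on the tile with more than 40 N (contact force between insert and tile above 40 N).
It fails at once if a bystander is moved by more than 20 mm (distance of any of jar, dish, tub from where it was at the start of the episode above 0.02 m).
It also fails if it takes over 72 s, if anything falls off the work surface, if the arm or the gripper's body presses on something with over 40 N, if the wrist force passes 120 N, or if a joint passes its speed limit or range.

## Working session

There is one attempt and no reset: what is moved stays moved. The work goes in short steps, Python scripts to look and compute and a tool call to move; the robot and the scene stay as the last step left them, time stands still between calls to the robot, and variables do not carry over. Pictures are saved under pics/ and viewed, at most 10 in all, crops included, and the job is handed in when it is done.

Besides the shell and the picture viewer there is one more tool, called by a JSON object that holds its "method" and its "body", one argument or row to a line. jog_arm: Moves the arm, as the interface text tells. Its arguments: {"type":"object","properties":{"travel":{"type":"array"},"dr":{"type":"array"},"claw":{"type":"array"},"newtons":{"type":"number"}},"required":["travel","dr","claw"]}

```bash
mkdir -p pics
cat > h.py <<'E'
import numpy as np, cv2
from scipy.spatial.transform import Rotation as R
from plant import r
def att(c):
    a=np.array(c["attitude"],float)
    if a.shape==(3,3): return a
    if a.size==4: return R.from_quat(a).as_matrix()
    return R.from_euler('xyz',a,degrees=True).as_matrix()
def cloud(c):
    v,u=np.mgrid[0:480,0:640]; z=c["range_z"]
    p=np.stack([(u-c["cx"])/c["fx"]*z,-(v-c["cy"])/c["fy"]*z,-z],-1)
    return p@att(c).T+np.array(c["position"])
def ray(c,u,v):
    d=att(c)@np.array([(u-c["cx"])/c["fx"],-(v-c["cy"])/c["fy"],-1]); return np.array(c["position"]),d
def atz(c,u,v,z):
    o,d=ray(c,u,v); return o+d*(z-o[2])/d[2]
def save(c,n,crop=None,s=1):
    im=c["pixels"][...,::-1]
    if crop: im=im[crop[1]:crop[3],crop[0]:crop[2]]
    cv2.imwrite("pics/"+n,cv2.resize(im,None,fx=s,fy=s,interpolation=cv2.INTER_CUBIC))
E
python3 - <<'E'
from h import *
print(r.get_state())
for n in("top","scene"):
    c=r.capture(n); save(c,n+"0.png"); P=cloud(c); np.savez(n+"0.npz",**{k:v for k,v in c.items()})
    print(n,c["position"],c["attitude"],c["fx"],c["fy"],c["cx"],c["cy"],[k for k in c])
    for t in("heater","insert","hole","puller","grip","collar","stand","tile","jar","dish","tub"):
        o=[]
        if t not in("hole","grip","collar"):
            for d in r.regions_of(t,n)[:2]:
                q=P[d["pixels"]&(c["range_z"]>0)]
                o.append((round(d["conf"],2),d["extent"],np.percentile(q,50,axis=0).round(3),np.percentile(q[:,2],98).round(3)) if len(q) else d["conf"])
        for d in r.tip_of(t,n)[:2]: 
            o.append(("tip",round(d["conf"],2),d["at"],P[int(d["at"][1]),int(d["at"][0])].round(3)))
        print(t,o)
E
```

```text
{'time_s': 0.0, 'joints': array([-4.79501509e+01,  2.05930077e+01,  6.35094698e-01, -1.89247662e-02,
       -7.01368857e+01, -1.65075126e+01]), 'qd': array([-0.06581396, -0.04346372,  0.00861672, -0.00337355, -0.02217688,
       -0.02823423]), 'joint_torque': array([ 4.12677355e-04, -5.82720888e+01,  2.93054116e+01,  6.99736789e+00,
        6.74028648e-03, -1.71280631e-04]), 'tcp_pos': array([ 0.29079655, -0.60857658,  0.20441877]), 'eef_rot': array([ 1.79904053e+02, -9.88142670e-03, -1.54464100e+02]), 'contact_force': array([-0.14971107,  0.14748163, -0.56740215]), 'moment': array([-0.00564081,  0.00433172, -0.04441354]), 'gripper_force': 0.0, 'gripper_width': 0.08774356987952456}
top [ 0.44050037 -0.01137318  0.99276739] [  7.7093291    1.85507111 -90.55950665] 458.293980828096 458.293980828096 316.9573678014085 245.0305930750643 ['pixels', 'range_z', 'fx', 'fy', 'cx', 'cy', 'position', 'attitude']
heater [(0.75, [372.1, 317.2, 455.7, 400.7], array([ 0.334, -0.171,  0.071]), np.float64(0.075)), (0.56, [210.2, 332.4, 292.7, 416.7], array([0.314, 0.149, 0.072]), np.float64(0.076)), (
[... 3478 characters left out ...]
805, -0.134,  0.092]), np.float64(0.103)), ('tip', 0.87, [205.2, 213.5], array([ 0.567, -0.276,  0.008])), ('tip', 0.16, [467.4, 313.2], array([0.539, 0.277, 0.049]))]
jar [(0.89, [280.4, 356.7, 318.8, 417.8], array([0.811, 0.118, 0.08 ]), np.float64(0.087)), ('tip', 0.86, [300.1, 398.1], array([0.82 , 0.125, 0.059])), ('tip', 0.64, [177.3, 317.5], array([ 0.814, -0.116,  0.071]))]
dish [('tip', 0.81, [253.4, 356.2], array([0.783, 0.008, 0.016]))]
tub [(0.87, [137.9, 265.6, 201.4, 341.8], array([ 0.805, -0.134,  0.092]), np.float64(0.103)), (0.42, [165.6, 184.6, 251.0, 242.0], array([ 0.56 , -0.278,  0.008]), np.float64(0.011)), ('tip', 0.75, [174.2, 316.0], array([ 0.818, -0.118,  0.077]))]
```

Run:
```python
import numpy as np,cv2
a=np.load("top0.npz")["pixels"];b=np.load("scene0.npz")["pixels"]
def cr(i,u,v,w,s): return cv2.resize(i[v-w:v+w,u-w:u+w],(s,s),interpolation=cv2.INTER_CUBIC)
m=np.vstack([np.hstack([cr(a,329,258,25,300),cr(a,197,270,25,300)]),np.hstack([cr(b,319,238,28,300),cr(b,468,308,32,300)])])
cv2.imwrite("pics/m.png",m[...,::-1])
```

```text
(no output)
```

View pics/top0.png

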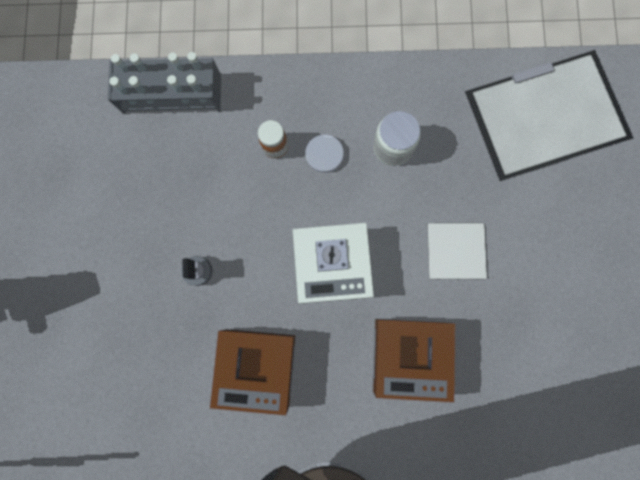

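View pics/m.png

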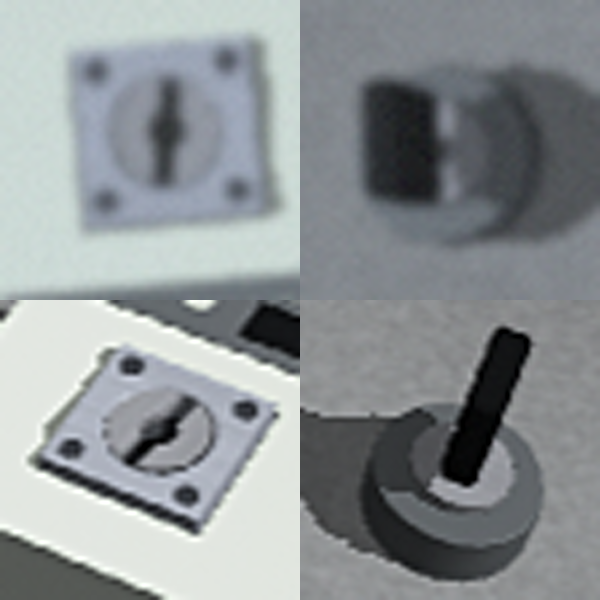

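Run:
```python
from h import *
for n,hc,s in(("top",(332,254.7),((332.7,246),(331.2,263.8))),("scene",(320.6,234.4),((327.4,228.3),(314.3,241.4)))):
    c=dict(np.load(n+"0.npz")); P=cloud(c)
    print(n,"hole",atz(c,*hc,.078).round(4)); a,b=[atz(c,*x,.078) for x in s]
    d=a-b; print(" slot mid",((a+b)/2).round(4),"len",np.linalg.norm(d).round(4),"ang",np.degrees(np.arctan2(d[1],d[0])).round(1))
    def sel(cx,cy,w,z0,z1):
        return P[(abs(P[...,0]-cx)<w)&(abs(P[...,1]-cy)<w)&(P[...,2]>z0)&(P[...,2]<z1)&(c["range_z"]>0)]
    def rect(l,q): 
        print(l,len(q),[np.round(x,4) for x in cv2.minAreaRect((q[:,:2]).astype(np.float32))],"med z",np.median(q[:,2]).round(4))
    rect("block",sel(.54,-.01,.045,.0755,.083))
    rect("heater",sel(.52,-.01,.11,.066,.0745))
    rect("handle top",sel(.52,.274,.05,.086,.1))
    rect("handle all",sel(.52,.274,.05,.05,.1))
    rect("tile",sel(.56,-.28,.09,.0055,.014))
    rect("stand",sel(.52,.274,.06,.02,.0285))
    rect("collar",sel(.52,.274,.05,.030,.0345))
    m=(c["pixels"].max(-1)<60)
    q=P[m&(abs(P[...,0]-.523)<.04)&(abs(P[...,1]-.275)<.04)]
    if len(q): print("black handle",q.mean(0).round(4),len(q))
    ys,xs=np.where(m); 
    k=(abs(P[...,0]-.523)<.04)&(abs(P[...,1]-.275)<.05)&m
    v,u=np.where(k); print("px",u.min(),u.max(),v.min(),v.max(),u.mean().round(1),v.mean().round(1), "rect",cv2.minAreaRect(np.stack([u,v],1).astype(np.float32)))
```

```text
top hole [ 0.5447 -0.013   0.078 ]
 slot mid [ 0.5443 -0.0129  0.078 ] len 0.0361 ang -5.6
block 758 [array([ 0.5395, -0.0113]), array([0.0808, 0.0868]), np.float64(85.0943)] med z 0.0781
heater 4182 [array([ 0.5046, -0.0259]), array([0.2019, 0.1742]), np.float64(4.1067)] med z 0.0721
handle top 145 [array([0.5197, 0.28  ]), array([0.0384, 0.0139]), np.float64(2.4984)] med z 0.0915
handle all 255 [array([0.5199, 0.2799]), array([0.039 , 0.0144]), np.float64(3.9679)] med z 0.0892
tile 2824 [array([ 0.5686, -0.2794]), array([0.1198, 0.1393]), np.float64(89.1864)] med z 0.0081
stand 300 [array([0.5196, 0.2793]), array([0.0606, 0.0628]), np.float64(49.2416)] med z 0.0259
collar 89 [array([0.5165, 0.2678]), array([0.0324, 0.0452]), np.float64(71.2952)] med z 0.032
black handle [0.5202 0.2755 0.08  ] 195
px 184 210 259 278 188.9 268.6 rect ((194.5500030517578, 270.3500061035156), (26.563133239746094, 18.024982452392578), 18.434947967529297)
scene hole [ 0.5426 -0.0114  0.078 ]
 slot mid [ 0.5431 -0.0104  0.078 ] len 0.0402 ang 175.3
block 768 [array([ 0.5411, -0.0111]), array([0.0718, 0.0727]), np.float64(15.1366)] med z 0.0784
heater 3963 [array([ 0.5049, -0.0265]), array([0.2006, 0.1735]), np.float64(3.9859)] med z 0.0724
handle top 175 [array([0.5199, 0.2784]), array([0.0413, 0.0138]), np.float64(4.228)] med z 0.0913
handle all 291 [array([0.52  , 0.2784]), array([0.0416, 0.0139]), np.float64(4.4219)] med z 0.0899
tile 2365 [array([ 0.556 , -0.2817]), array([0.1231, 0.1222]), np.float64(89.6778)] med z 0.0084
stand 544 [array([0.5193, 0.2787]), array([0.0625, 0.0642]), np.float64(83.3637)] med z 0.026
collar 191 [array([0.5203, 0.2785]), array([0.0359, 0.0363]), np.float64(0.7541)] med z 0.0323
black handle [0.5334 0.2725 0.046 ] 664
px 449 484 282 335 465.5 310.2 rect ((465.0804748535156, 306.6243591308594), (28.775327682495117, 54.40772247314453), 12.094757080078125)
```

```bash
cat > go.py <<'E'
import json,sys,os,numpy as np
from scipy.spatial.transform import Rotation as R
# usage: go.py x y z yaw [x y z yaw ...]; prints travel/dr per waypoint, last one becomes commanded pose
# go.py -c x y z yaw sets commanded pose
a=[float(v) for v in sys.argv[1:] if v!='-c']
if '-c' in sys.argv: json.dump(a,open('cmd.json','w')); sys.exit()
p=np.array(json.load(open('cmd.json')));Q=R.from_euler('xyz',[180,0,p[3]],degrees=True)
for w in np.array(a).reshape(-1,4):
    t=np.round(Q.inv().apply(w[:3]-p[:3])/.5,4)
    d=round(((-(w[3]-p[3])+180)%360-180)/360,4)
    print("travel",t.tolist(),"dr",[0,0,d])
    e=np.r_[p[:3]+Q.apply(t*.5),p[3]-d*360]
print("cmd",e.round(5)); json.dump(e.tolist(),open('cmd.json','w'))
E
python3 go.py -c .291 -.609 .205 -154.46; python3 go.py .44 -.03 .205 -170;python3 go.py .5198 .279 .16 -176
```

```text
travel [-0.7681, 0.9164, 0.0] dr [0, 0, np.float64(0.0432)]
cmd [ 4.39970e-01 -2.99900e-02  2.05000e-01 -1.70012e+02]
travel [-0.2644, 0.5809, 0.09] dr [0, 0, np.float64(0.0166)]
cmd [ 5.19790e-01  2.78980e-01  1.60000e-01 -1.75988e+02]
```

{"method": "jog_arm", "body": {
  "travel": [
    [-0.7681,0.9164,0],
    [-0.7681,0.9164,0],
    [-0.7681,0.9164,0],
    [-0.7681,0.9164,0],
    [-0.7681,0.9164,0],
    [-0.7681,0.9164,0],
    [-0.7681,0.9164,0],
    [-0.7681,0.9164,0],
    [-0.7681,0.9164,0],
    [-0.7681,0.9164,0]
  ],
  "dr": [
    [0,0,0.0432],
    [0,0,0.0432],
    [0,0,0.0432],
    [0,0,0.0432],
    [0,0,0.0432],
    [0,0,0.0432],
    [0,0,0.0432],
    [0,0,0.0432],
    [0,0,0.0432],
    [0,0,0.0432]
  ],
  "claw": [1,1,1,1,1,1,1,1,1,1]
}}

```text
time_s: 3.25
tcp_pos: [0.4405, -0.0274, 0.2059]
eef_rot: [180.0, 0.1, -169.9]
contact_force: [0.5, 1.0, 0.1]
gripper_width: 0.0876
gripper_force: 0.0
```

{"method": "jog_arm", "body": {
  "travel": [
    [-0.2644,0.5809,0.09],
    [-0.2644,0.5809,0.09],
    [-0.2644,0.5809,0.09],
    [-0.2644,0.5809,0.09],
    [-0.2644,0.5809,0.09],
    [-0.2644,0.5809,0.09],
    [-0.2644,0.5809,0.09],
    [-0.2644,0.5809,0.09],
    [-0.2644,0.5809,0.09],
    [-0.2644,0.5809,0.09]
  ],
  "dr": [
    [0,0,0.0166],
    [0,0,0.0166],
    [0,0,0.0166],
    [0,0,0.0166],
    [0,0,0.0166],
    [0,0,0.0166],
    [0,0,0.0166],
    [0,0,0.0166],
    [0,0,0.0166],
    [0,0,0.0166]
  ],
  "claw": [1,1,1,1,1,0.6,0.6,0.6,0.6,0.6]
}}

```text
time_s: 4.5
tcp_pos: [0.5199, 0.2783, 0.161]
eef_rot: [180.0, 0.0, -176.0]
contact_force: [0.3, 0.3, -0.9]
gripper_width: 0.053
gripper_force: 0.0
```

```bash
python3 go.py .5198 .279 .053 -176; python3 go.py .5198 .279 .135 -176; python3 -c "
from h import *
s=r.get_state();print(s['joints'],s['tcp_pos'])"
```

```text
travel [-0.0, 0.0, 0.214] dr [0, 0, np.float64(0.0)]
cmd [ 5.19790e-01  2.78980e-01  5.30000e-02 -1.75988e+02]
travel [-0.0, 0.0, -0.164] dr [0, 0, np.float64(0.0)]
cmd [ 5.19790e-01  2.78980e-01  1.35000e-01 -1.75988e+02]
[ 4.71383452e+01  1.44193177e+01 -1.40817350e+01 -1.55541390e-03
 -6.14436219e+01 -1.33176791e+02] [0.51988327 0.27826316 0.16098548]
```

{"method": "jog_arm", "body": {
  "travel": [
    [0,0,0.07],
    [0,0,0.14],
    [0,0,0.19],
    [0,0,0.214],
    [0,0,0.214],
    [0,0,0.214],
    [0,0,0.214],
    [0,0,0.214],
    [0,0,0.214],
    [0,0,0.214]
  ],
  "dr": [
    [0,0,0],
    [0,0,0],
    [0,0,0],
    [0,0,0],
    [0,0,0],
    [0,0,0],
    [0,0,0],
    [0,0,0],
    [0,0,0],
    [0,0,0]
  ],
  "claw": [0.6,0.6,0.6,0.6,0.6,0,0,0,0,0],
  "newtons": 30
}}

```text
time_s: 5.75
tcp_pos: [0.5199, 0.279, 0.0535]
eef_rot: [180.0, 0.0, -176.0]
contact_force: [-0.1, -0.6, 0.4]
gripper_width: 0.0137
gripper_force: 30.0
```

{"method": "jog_arm", "body": {
  "travel": [
    [0,0,0],
    [0,0,0],
    [0,0,0],
    [0,0,0],
    [0,0,0],
    [0,0,0],
    [0,0,0],
    [0,0,0],
    [0,0,0],
    [0,0,0]
  ],
  "dr": [
    [0,0,0],
    [0,0,0],
    [0,0,-0.2222],
    [0,0,-0.2222],
    [0,0,-0.2222],
    [0,0,-0.2222],
    [0,0,-0.2222],
    [0,0,-0.2222],
    [0,0,-0.2222],
    [0,0,-0.2222]
  ],
  "claw": [1,1,1,1,1,1,1,1,1,1]
}}

```text
time_s: 7.0
tcp_pos: [0.5197, 0.279, 0.0533]
eef_rot: [180.0, -0.0, -95.7]
contact_force: [0.6, -0.7, 0.3]
gripper_width: 0.0877
gripper_force: 0.0
```

{"method": "jog_arm", "body": {
  "travel": [
    [0,0,0],
    [0,0,0],
    [0,0,0],
    [0,0,0],
    [0,0,0],
    [0,0,0],
    [0,0,0],
    [0,0,0],
    [0,0,0],
    [0,0,0]
  ],
  "dr": [
    [0,0,-0.2778],
    [0,0,-0.2778],
    [0,0,-0.2778],
    [0,0,-0.2778],
    [0,0,-0.2778],
    [0,0,-0.2778],
    [0,0,-0.2778],
    [0,0,-0.2778],
    [0,0,-0.2778],
    [0,0,-0.2778]
  ],
  "claw": [1,1,1,1,1,1,1,1,0.6,0.6]
}}

```text
time_s: 8.25
tcp_pos: [0.5197, 0.2789, 0.0533]
eef_rot: [180.0, 0.0, 4.2]
contact_force: [0.5, -0.1, 0.0]
gripper_width: 0.0731
gripper_force: 0.0
```

{"method": "jog_arm", "body": {
  "travel": [
    [0,0,0],
    [0,0,0],
    [0,0,0],
    [0,0,0],
    [0,0,0],
    [0,0,-0.05],
    [0,0,-0.1],
    [0,0,-0.164],
    [0,0,-0.164],
    [0,0,-0.164]
  ],
  "dr": [
    [0,0,0],
    [0,0,0],
    [0,0,0],
    [0,0,0],
    [0,0,0],
    [0,0,0],
    [0,0,0],
    [0,0,0],
    [0,0,0],
    [0,0,0]
  ],
  "claw": [0,0,0,0,0,0,0,0,0,0],
  "newtons": 40
}}

```text
time_s: 9.5
tcp_pos: [0.5194, 0.2788, 0.135]
eef_rot: [-180.0, 0.0, 4.0]
contact_force: [0.0, 0.2, -0.0]
gripper_width: 0.0003
gripper_force: 0.0
```

```bash
python3 go.py -c .5198 .279 .135 4
python3 - <<'E'
from h import *
s=r.get_state();print(s)
p=s['tcp_pos']
for n in("top","scene"):
    c=r.capture(n);P=cloud(c); np.savez(n+"1.npz",**c)
    q=P[(np.hypot(P[...,0]-.52,P[...,1]-.279)<.035)&(P[...,2]>.06)&(P[...,2]<.132)&(c["range_z"]>0)]
    h,e=np.histogram(q[:,2],20); print(n,len(q),h,e.round(3))
a=np.load("top1.npz");b=np.load("scene1.npz")
def cr(i,u,v,w,s): return cv2.resize(i[v-w:v+w,u-w:u+w],(s,s),interpolation=cv2.INTER_CUBIC)
cv2.imwrite("pics/m1.png",np.hstack([cr(b["pixels"],475,280,50,400),cr(a["pixels"],190,268,40,400)])[...,::-1])
E
```

```text
{'time_s': 9.5, 'joints': array([ 4.71973296e+01,  1.57381219e+01, -1.59533181e+01, -2.60257013e-02,
       -5.83230146e+01,  4.68117446e+01]), 'qd': array([ 0.00149695,  0.92028642, -0.60749088, -0.07090013, -0.05315111,
       -0.08606429]), 'joint_torque': array([ 2.54789740e-02, -5.01750970e+01,  2.73807210e+01,  6.47141129e+00,
        8.87935795e-02, -9.42326624e-04]), 'tcp_pos': array([0.51942071, 0.27882151, 0.1349821 ]), 'eef_rot': array([-1.79993748e+02,  2.56968208e-02,  3.99540597e+00]), 'contact_force': array([ 0.00288414,  0.17082569, -0.00212948]), 'moment': array([-0.11940687,  0.23129552, -0.00868115]), 'gripper_force': 0.0, 'gripper_width': 0.0003111912507925838}
top 102 [ 1  1  1  1  3  5  0  3  3  3  4  2  1  5  2  5 18 28 10  6] [0.061 0.062 0.064 0.066 0.068 0.069 0.071 0.073 0.075 0.076 0.078 0.08
 0.082 0.083 0.085 0.087 0.089 0.09  0.092 0.094 0.096]
scene 258 [ 4  5  7  4  6  6  5  4  7  7  5  4  8  5  5 12 32 85 43  4] [0.06  0.062 0.064 0.065 0.067 0.069 0.071 0.073 0.074 0.076 0.078 0.08
 0.082 0.083 0.085 0.087 0.089 0.091 0.092 0.094 0.096]
```

View pics/m1.png

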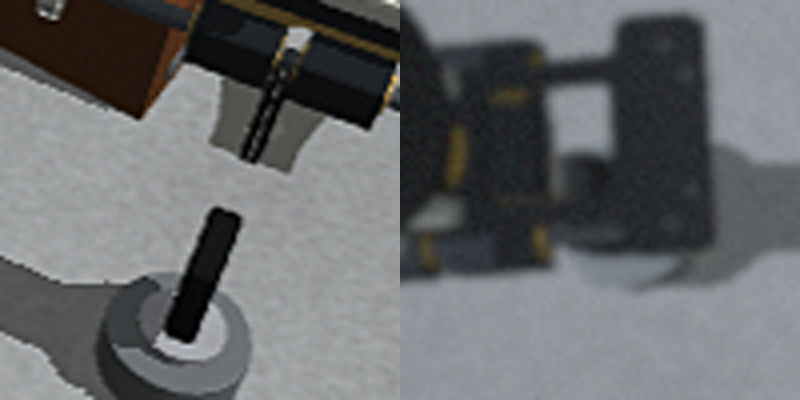

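{"method": "jog_arm", "body": {
  "travel": [
    [0,0,0],
    [0,0,0],
    [0,0,0],
    [0,0,0],
    [0,0,0.03],
    [0,0,0.08],
    [0,0,0.13],
    [0,0,0.164],
    [0,0,0.164],
    [0,0,0.164]
  ],
  "dr": [
    [0,0,0],
    [0,0,0],
    [0,0,0],
    [0,0,0],
    [0,0,0],
    [0,0,0],
    [0,0,0],
    [0,0,0],
    [0,0,0],
    [0,0,0]
  ],
  "claw": [0.5,0.5,0.5,0.5,0.5,0.5,0.5,0.5,0.4,0.3]
}}

```text
time_s: 10.85
tcp_pos: [0.5203, 0.2793, 0.0539]
eef_rot: [-180.0, -0.0, 4.0]
contact_force: [-0.1, 0.1, 0.3]
gripper_width: 0.0304
gripper_force: 0.0
```

{"method": "jog_arm", "body": {
  "travel": [
    [0,0,0],
    [0,0,0],
    [0,0,0],
    [0,0,0],
    [0,0,0],
    [0,0,0],
    [0,0,-0.05],
    [0,0,-0.1],
    [0,0,-0.164],
    [0,0,-0.164]
  ],
  "dr": [
    [0,0,0],
    [0,0,0],
    [0,0,0],
    [0,0,0],
    [0,0,0],
    [0,0,0],
    [0,0,0],
    [0,0,0],
    [0,0,0],
    [0,0,0]
  ],
  "claw": [0,0,0,0,0,0,0,0,0,0],
  "newtons": 40
}}

```text
time_s: 12.1
tcp_pos: [0.5208, 0.28, 0.1376]
eef_rot: [-179.8, -0.2, 4.0]
contact_force: [0.1, 0.7, -1.1]
gripper_width: 0.0138
gripper_force: 40.0
```

Run:
```python
from h import *
s=r.get_state();print(s['tcp_pos'],s['gripper_width'])
c=r.capture("scene");P=cloud(c);np.savez("scene2.npz",**c)
q=P[(np.hypot(P[...,0]-.52,P[...,1]-.279)<.03)&(P[...,2]>.098)&(P[...,2]<.122)&(c["range_z"]>0)]
h,e=np.histogram(q[:,2],24,(.098,.122));print(h)
k=q[(q[:,2]>.1115)&(q[:,2]<.118)];print("collar top?",len(k),cv2.minAreaRect(k[:,:2].astype(np.float32)),np.median(k[:,2]))
for t in("collar","puller","grip"): print(t,r.tip_of(t,"scene")[:2])
save(c,"m2.png",(425,230,525,330),5)
```

```text
[0.52083791 0.27996867 0.13763734] 0.013811212113313575
[ 5  1  0  2  1  0  0  0  0  0  2  2  3  7 12 20 43 68 80 22  9  1  0  0]
collar top? 249 ((0.5214052796363831, 0.2792088985443115), (0.03621314838528633, 0.03747992217540741), 1.3354625701904297) 0.11572200439937597
collar [{'at': [478.2, 286.3], 'conf': 0.87}]
puller [{'at': [478.5, 288.4], 'conf': 0.86}]
grip [{'at': [487.9, 267.4], 'conf': 0.74}]
```

View pics/m2.png

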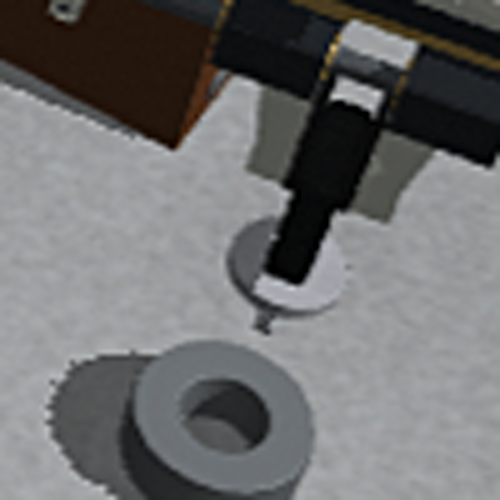

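```bash
python3 go.py -c .5198 .279 .135 4; python3 go.py .5198 .279 .155 4 .5435 -.012 .155 -5.3 .5435 -.012 .140 -5.3
```

```text
travel [0.0, 0.0, -0.04] dr [0, 0, np.float64(0.0)]
travel [0.0067, 0.5839, -0.04] dr [0, 0, np.float64(0.0258)]
travel [0.0067, 0.5839, -0.01] dr [0, 0, np.float64(0.0258)]
cmd [ 0.54351 -0.01201  0.14    -5.288  ]
```

{"method": "jog_arm", "body": {
  "travel": [
    [0,0,-0.04],
    [0.0007,0.06,-0.04],
    [0.002,0.17,-0.04],
    [0.003,0.28,-0.04],
    [0.005,0.39,-0.04],
    [0.006,0.5,-0.04],
    [0.0067,0.56,-0.04],
    [0.0067,0.5839,-0.04],
    [0.0067,0.5839,-0.01],
    [0.0067,0.5839,-0.01]
  ],
  "dr": [
    [0,0,0],
    [0,0,0],
    [0,0,0.006],
    [0,0,0.012],
    [0,0,0.018],
    [0,0,0.0258],
    [0,0,0.0258],
    [0,0,0.0258],
    [0,0,0.0258],
    [0,0,0.0258]
  ],
  "claw": [0,0,0,0,0,0,0,0,0,0]
}}

```text
time_s: 13.55
tcp_pos: [0.5422, -0.0116, 0.1383]
eef_rot: [179.9, 0.2, -5.3]
contact_force: [-0.3, 0.4, -1.3]
gripper_width: 0.0137
gripper_force: 40.0
```

Run:
```python
from h import *
s=r.get_state();p=s['tcp_pos'];print(p,s['eef_rot'],s['contact_force'],s['gripper_width'])
for n in("top","scene"):
    c=r.capture(n);P=cloud(c);np.savez(n+"3.npz",**c)
    for nm,f in(("before",dict(np.load(n+"0.npz"))),("now",c)):
        # block top: bluish-grey vs white heater: contour of mask, by ray at z=.078
        im=f["pixels"].astype(int);Z=cloud(f)[...,2];g=im.sum(-1)
        XY=cloud(f); near=np.hypot(XY[...,0]-.543,XY[...,1]+.012)<.06
        if nm=="before": print(n,"heater rgb",np.median(im[near&(abs(Z-.072)<.002)],0),"block rgb",np.median(im[near&(abs(Z-.078)<.0015)],0))
    q=P[(np.hypot(P[...,0]-.543,P[...,1]+.012)<.03)&(P[...,2]>p[2]-.025)&(P[...,2]<p[2]-.018)&(c["range_z"]>0)]
    if len(q)>5: print(n,"collar top",len(q),np.median(q[:,2]),cv2.minAreaRect(q[:,:2].astype(np.float32)))
a=np.load("top3.npz");b=np.load("scene3.npz");b0=np.load("scene0.npz");a0=np.load("top0.npz")
def cr(i,u,v,w,s): return cv2.resize(i[v-w:v+w,u-w:u+w],(s,s),interpolation=cv2.INTER_CUBIC)
cv2.imwrite("pics/m3.png",np.hstack([cr(b["pixels"],320,220,40,600)])[...,::-1])
```

```text
[ 0.54219361 -0.01157666  0.13828204] [179.94720676   0.20055408  -5.25918339] [-0.33353321  0.41636759 -1.32549965] 0.013651664751272222
top heater rgb [202. 216. 212.] block rgb [147. 156. 169.]
scene heater rgb [226. 230. 225.] block rgb [166.  171.5 183. ]
scene collar top 180 0.1169873487409352 ((0.5435734987258911, -0.008903060108423233), (0.03280303254723549, 0.03732598200440407), 46.68714141845703)
```

View pics/m3.png

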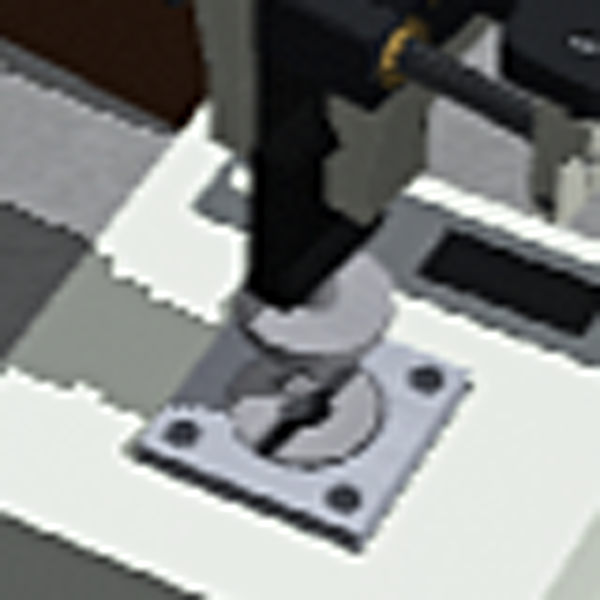

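```bash
cat > col.py <<'E'
from h import *
from scipy.optimize import minimize
def collar(c,x,y,ztop):
    P=cloud(c);m=(np.hypot(P[...,0]-x,P[...,1]-y)<.032)&(abs(P[...,2]-ztop)<.0035)&(c["range_z"]>0)&(c["pixels"].min(-1)>95)
    v,u=np.where(m); q=np.array([atz(c,a,b,ztop)[:2] for a,b in zip(u,v)])
    (cx,cy),rad=cv2.minEnclosingCircle(q.astype(np.float32))
    f=lambda t:np.mean(np.clip(np.hypot(q[:,0]-t[0],q[:,1]-t[1])-.019,0,None)**2)*1e6-0
    return len(q),(round(cx,4),round(cy,4)),round(rad,4),np.median(P[m][:,2]).round(4)
E
python3 - <<'E'
from col import *
s=r.get_state();print(s['tcp_pos'])
c=r.capture("scene");np.savez("scene4.npz",**c)
print("stand",collar(dict(np.load("scene0.npz")),.5198,.279,.032))
print("lifted",collar(dict(np.load("scene2.npz")),.5208,.2795,.1157),"tcp .5208 .2800")
print("over",collar(c,.5422,-.0116,.1165))
for n,pts in(("scene",[(304.3,237.6),(325.7,246.4),(337.1,230.3)]),): print([atz(c,*p,.078).round(4) for p in pts])
t=dict(np.load("top0.npz"));print([atz(t,279+25+a/6,233+b/6,.078).round(4) for a,b in((97,70),(228,60),(238,190),(107,201))])
b=dict(np.load("scene0.npz"));print([atz(b,291+a/5.357,210+d/5.357,.078).round(4) for a,d in((132,66),(246,110),(186,196),(72,148))])
E
```

```text
[ 0.54330657 -0.01123219  0.13978367]
stand (139, (0.5226, 0.278), 0.03, np.float64(0.032))
lifted (149, (0.5217, 0.2795), 0.0205, np.float64(0.116)) tcp .5208 .2800
over (148, (0.5424, -0.0104), 0.0201, np.float64(0.1181))
[array([ 0.5651, -0.0322,  0.078 ]), array([0.5622, 0.0114, 0.078 ]), array([0.5177, 0.0088, 0.078 ])]
[array([0.5653, 0.0106, 0.078 ]), array([ 0.5681, -0.0334,  0.078 ]), array([ 0.5243, -0.036 ,  0.078 ]), array([0.5212, 0.0077, 0.078 ])]
[array([ 0.5219, -0.0351,  0.078 ]), array([0.5184, 0.0088, 0.078 ]), array([0.5626, 0.0117, 0.078 ]), array([ 0.5651, -0.032 ,  0.078 ])]
```

```bash
python3 go.py .5432 -.0128 .130 -5.3;python3 go.py .5432 -.0128 .122 -5.3
```

```text
travel [-0.0005, 0.0016, 0.02] dr [0, 0, np.float64(0.0)]
cmd [ 0.54318 -0.01278  0.13    -5.288  ]
travel [0.0, 0.0, 0.016] dr [0, 0, np.float64(0.0)]
cmd [ 0.54318 -0.01278  0.122   -5.288  ]
```

{"method": "jog_arm", "body": {
  "travel": [
    [-0.0005,0.0016,0],
    [-0.0005,0.0016,0.01],
    [-0.0005,0.0016,0.02],
    [-0.0005,0.0016,0.022],
    [-0.0005,0.0016,0.024],
    [-0.0005,0.0016,0.026],
    [-0.0005,0.0016,0.028],
    [-0.0005,0.0016,0.028],
    [-0.0005,0.0016,0.028],
    [-0.0005,0.0016,0.028]
  ],
  "dr": [
    [0,0,0],
    [0,0,0],
    [0,0,0],
    [0,0,0],
    [0,0,0],
    [0,0,0],
    [0,0,0],
    [0,0,0],
    [0,0,0],
    [0,0,0]
  ],
  "claw": [0,0,0,0,0,0,0,0,0,0]
}}

```text
time_s: 14.95
tcp_pos: [0.5433, -0.0128, 0.1264]
eef_rot: [-180.0, -0.0, -5.3]
contact_force: [-0.8, -0.1, -1.3]
gripper_width: 0.0137
gripper_force: 40.0
```

{"method": "jog_arm", "body": {
  "travel": [
    [0,0,0.002],
    [0,0,0.004],
    [0,0,0.006],
    [0,0,0.008],
    [0,0,0.01],
    [0,0,0.01],
    [0,0,0.01],
    [0,0,0.01],
    [0,0,0.01],
    [0,0,0.01]
  ],
  "dr": [
    [0,0,0],
    [0,0,0],
    [0,0,0],
    [0,0,0],
    [0,0,0],
    [0,0,0],
    [0,0,0],
    [0,0,0],
    [0,0,0],
    [0,0,0]
  ],
  "claw": [0,0,0,0,0,0,0,0,0,0]
}}

```text
time_s: 16.2
tcp_pos: [0.5433, -0.0128, 0.1214]
eef_rot: [-180.0, -0.0, -5.3]
contact_force: [-0.3, 0.1, -1.6]
gripper_width: 0.0134
gripper_force: 40.0
```

{"method": "jog_arm", "body": {
  "travel": [
    [0,0,0.001],
    [0,0,0.002],
    [0,0,0.003],
    [0,0,0.004],
    [0,0,0.004],
    [0,0,0.004],
    [0,0,0.004],
    [0,0,0.004],
    [0,0,0.004],
    [0,0,0.004]
  ],
  "dr": [
    [0,0,0],
    [0,0,0],
    [0,0,0],
    [0,0,0],
    [0,0,0],
    [0,0,0],
    [0,0,0],
    [0,0,0],
    [0,0,0],
    [0,0,0]
  ],
  "claw": [0,0,0,0,0,0,0,0,0,0]
}}

```text
time_s: 17.45
tcp_pos: [0.5432, -0.0128, 0.1194]
eef_rot: [180.0, 0.0, -5.3]
contact_force: [0.2, -0.9, -0.4]
gripper_width: 0.0134
gripper_force: 40.0
```

{"method": "jog_arm", "body": {
  "travel": [
    [0,0,0.001],
    [0,0,0.002],
    [0,0,0.003],
    [0,0,0.004],
    [0,0,0.004],
    [0,0,0.004],
    [0,0,0.004],
    [0,0,0.004],
    [0,0,0.004],
    [0,0,0.004]
  ],
  "dr": [
    [0,0,0],
    [0,0,0],
    [0,0,0],
    [0,0,0],
    [0,0,0],
    [0,0,0],
    [0,0,0],
    [0,0,0],
    [0,0,0],
    [0,0,0]
  ],
  "claw": [0,0,0,0,0,0,0,0,0,0]
}}

```text
time_s: 18.7
tcp_pos: [0.5432, -0.0128, 0.1174]
eef_rot: [180.0, 0.0, -5.3]
contact_force: [-0.6, -0.4, -2.1]
gripper_width: 0.0137
gripper_force: 40.0
```

{"method": "jog_arm", "body": {
  "travel": [
    [0,0,0.002],
    [0,0,0.004],
    [0,0,0.006],
    [0,0,0.008],
    [0,0,0.01],
    [0,0,0.01],
    [0,0,0.01],
    [0,0,0.01],
    [0,0,0.01],
    [0,0,0.01]
  ],
  "dr": [
    [0,0,0],
    [0,0,0],
    [0,0,0],
    [0,0,0],
    [0,0,0],
    [0,0,0],
    [0,0,0],
    [0,0,0],
    [0,0,0],
    [0,0,0]
  ],
  "claw": [0,0,0,0,0,0,0,0,0,0]
}}

```text
time_s: 19.95
tcp_pos: [0.5432, -0.0128, 0.1124]
eef_rot: [180.0, 0.0, -5.3]
contact_force: [0.7, -0.3, -1.2]
gripper_width: 0.0134
gripper_force: 40.0
```

Run:
```python
from h import *
s=r.get_state();print(s['tcp_pos'],s['contact_force'],s['moment'])
c=r.capture("scene");P=cloud(c);p=s['tcp_pos']
m=(np.hypot(P[...,0]-.543,P[...,1]+.0125)<.021)&(P[...,2]>.08)&(P[...,2]<.1)&(c["range_z"]>0)
print(np.histogram(P[m][:,2],20,(.08,.1)))
save(c,"m5.png",(280,190,360,270),6)
```

```text
[ 0.54321996 -0.01279812  0.11236027] [ 0.67210957 -0.32470504 -1.163389  ] [-0.08756882  0.14343578  0.02238761]
(array([ 2,  0,  0,  0,  2,  5,  9,  9, 13, 36, 43, 42, 16, 10,  2,  2,  0,
        2,  1,  1]), array([0.08 , 0.081, 0.082, 0.083, 0.084, 0.085, 0.086, 0.087, 0.088,
       0.089, 0.09 , 0.091, 0.092, 0.093, 0.094, 0.095, 0.096, 0.097,
       0.098, 0.099, 0.1  ]))
```

View pics/m5.png

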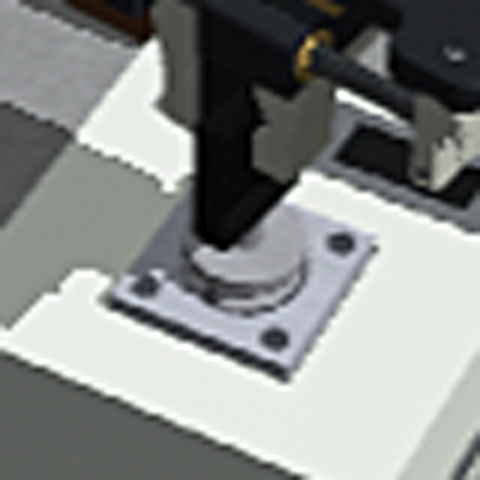

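{"method": "jog_arm", "body": {
  "travel": [
    [0,0,0.001],
    [0,0,0.002],
    [0,0,0.003],
    [0,0,0.004],
    [0,0,0.0045],
    [0,0,0.005],
    [0,0,0.0055],
    [0,0,0.006],
    [0,0,0.006],
    [0,0,0.006]
  ],
  "dr": [
    [0,0,0],
    [0,0,0],
    [0,0,0],
    [0,0,0],
    [0,0,0],
    [0,0,0],
    [0,0,0],
    [0,0,0],
    [0,0,0],
    [0,0,0]
  ],
  "claw": [0,0,0,0,0,0,0,0,0,0]
}}

```text
time_s: 21.25
tcp_pos: [0.5434, -0.0128, 0.1095]
eef_rot: [-180.0, -0.0, -5.3]
contact_force: [-0.9, 1.3, 1.5]
gripper_width: 0.0138
gripper_force: 40.0
```

{"method": "jog_arm", "body": {
  "travel": [
    [0,0,0.0002],
    [0,0,0.0006],
    [0,0,0.001],
    [0,0,0.0014],
    [0,0,0.0018],
    [0,0,0.0022],
    [0,0,0.0026],
    [0,0,0.003],
    [0,0,0.0032],
    [0,0,0.0032]
  ],
  "dr": [
    [0,0,0.01],
    [0,0,0.02],
    [0,0,0.03],
    [0,0,0.04],
    [0,0,0.05],
    [0,0,0.06],
    [0,0,0.07],
    [0,0,0.08],
    [0,0,0.09],
    [0,0,0.09]
  ],
  "claw": [0,0,0,0,0,0,0,0,0,0]
}}

```text
time_s: 22.5
tcp_pos: [0.5433, -0.0128, 0.1077]
eef_rot: [-180.0, 0.0, -37.7]
contact_force: [-0.6, 0.4, 0.2]
gripper_width: 0.0136
gripper_force: 40.0
```

```bash
python3 -c "
from h import *
s=r.get_state();print(s['tcp_pos'],s['eef_rot'],s['contact_force'],s['moment'],s['joints'])"
```

```text
[ 0.54325086 -0.01279899  0.10768854] [-1.79998272e+02  9.18259749e-04 -3.76530575e+01] [-0.60802775  0.42531701  0.22520498] [-0.05229933  0.07821379 -0.00096084] [ 1.93175950e+01  1.31776460e+01 -2.36093921e+01 -2.13706822e-03
 -5.32120141e+01  3.30306273e+01]
```

{"method": "jog_arm", "body": {
  "travel": [
    [0,0,0.0004],
    [0,0,0.0008],
    [0,0,0.0012],
    [0,0,0.0016],
    [0,0,0.002],
    [0,0,0.0024],
    [0,0,0.0028],
    [0,0,0.0032],
    [0,0,0.0034],
    [0,0,0.0034]
  ],
  "dr": [
    [0,0,0.01],
    [0,0,0.02],
    [0,0,0.03],
    [0,0,0.04],
    [0,0,0.05],
    [0,0,0.06],
    [0,0,0.07],
    [0,0,0.078],
    [0,0,0.084],
    [0,0,0.084]
  ],
  "claw": [0,0,0,0,0,0,0,0,0,0]
}}

```text
time_s: 23.75
tcp_pos: [0.5433, -0.0127, 0.1061]
eef_rot: [-180.0, 0.0, -67.8]
contact_force: [-0.0, 0.3, 0.6]
gripper_width: 0.0137
gripper_force: 40.0
```

```bash
python3 -c "
from h import *
s=r.get_state();print(s['tcp_pos'],s['eef_rot'],s['contact_force'],s['moment'])
c=r.capture('scene');P=cloud(c)
m=(np.hypot(P[...,0]-.543,P[...,1]+.0125)<.021)&(P[...,2]>.076)&(P[...,2]<.1)&(c['range_z']>0)
print(np.histogram(P[m][:,2],24,(.076,.1))[0],np.median(P[m][:,2]))
"
```

```text
[ 0.54329559 -0.01272235  0.10609159] [-1.79990912e+02  3.26583949e-03 -6.78260287e+01] [-0.02437388  0.31165588  0.58041235] [ 0.14680888  0.11671719 -0.00394419]
[ 5 16 19 15 11 14 22 35 49 24 17  8  5  2  2  1  3  2  0  1  2  1  6  8] 0.08392858761704336
```

{"method": "jog_arm", "body": {
  "travel": [
    [0,0,0.0002],
    [0,0,0.0004],
    [0,0,0.0006],
    [0,0,0.0008],
    [0,0,0.001],
    [0,0,0.001],
    [0,0,0.001],
    [0,0,0.001],
    [0,0,0.001],
    [0,0,0.001]
  ],
  "dr": [
    [0,0,0.001],
    [0,0,0.002],
    [0,0,0.003],
    [0,0,0.004],
    [0,0,0.005],
    [0,0,0.006],
    [0,0,0.007],
    [0,0,0.007],
    [0,0,0.007],
    [0,0,0.007]
  ],
  "claw": [0,0,0,0,0,0,0,0,0,0]
}}

```text
time_s: 25.05
tcp_pos: [0.5436, -0.0128, 0.106]
eef_rot: [-180.0, -0.0, -70.4]
contact_force: [-1.8, 1.2, 4.7]
gripper_width: 0.0135
gripper_force: 40.0
```

```bash
python3 -c "
from h import *
s=r.get_state();print(s['tcp_pos'],s['eef_rot'],s['contact_force'],s['moment'])
"
```

```text
[ 0.54357026 -0.0127558   0.10603544] [-1.79957671e+02 -1.45832170e-02 -7.04218856e+01] [-1.79859978  1.20615775  4.69706431] [0.48398352 0.59461372 0.04392318]
```

{"method": "jog_arm", "body": {
  "travel": [
    [0,0,0],
    [0,0,0],
    [0,0,0],
    [0,0,0],
    [0,0,0],
    [0,0,0],
    [0,0,0],
    [0,0,0],
    [0,0,0],
    [0,0,0]
  ],
  "dr": [
    [0,0,0.001],
    [0,0,0.002],
    [0,0,0.003],
    [0,0,0.004],
    [0,0,0.005],
    [0,0,0.006],
    [0,0,0.006],
    [0,0,0.006],
    [0,0,0.006],
    [0,0,0.006]
  ],
  "claw": [0,0,0,0,0,0,0,0,0,0]
}}

```text
time_s: 26.3
tcp_pos: [0.5435, -0.0128, 0.106]
eef_rot: [-180.0, -0.0, -72.6]
contact_force: [-0.6, 1.1, 6.2]
gripper_width: 0.0138
gripper_force: 40.0
```

```bash
python3 -c "
from h import *
s=r.get_state();print(s['tcp_pos'],s['eef_rot'],s['contact_force'],s['moment'])
c=r.capture('scene');P=cloud(c)
save(c,'m6.png',(280,190,360,270),6)
"
```

```text
[ 0.54346222 -0.01276699  0.10604068] [-1.79971468e+02 -1.51323099e-02 -7.25660690e+01] [-0.63069852  1.07144529  6.17197905] [0.42297047 0.81571234 0.20225191]
```

View pics/m6.png

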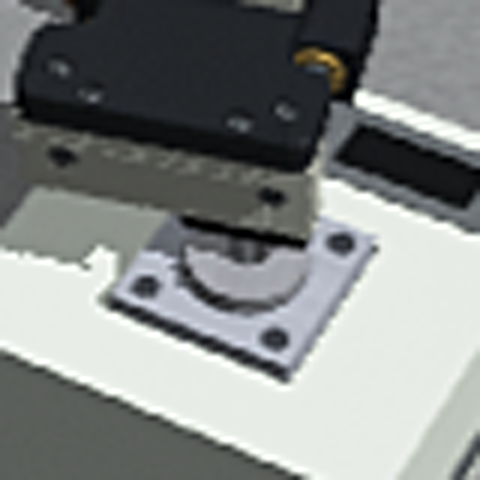

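{"method": "jog_arm", "body": {
  "travel": [
    [0,0,0],
    [0,0,0],
    [0,0,-0.001],
    [0,0,-0.003],
    [0,0,-0.005],
    [0,0,-0.007],
    [0,0,-0.01],
    [0,0,-0.013],
    [0,0,-0.016],
    [0,0,-0.02]
  ],
  "dr": [
    [0,0,0],
    [0,0,0],
    [0,0,0],
    [0,0,0],
    [0,0,0],
    [0,0,0],
    [0,0,0],
    [0,0,0],
    [0,0,0],
    [0,0,0]
  ],
  "claw": [0,0,0,0,0,0,0,0,0,0],
  "newtons": 60
}}

```text
time_s: 27.6
tcp_pos: [0.5426, -0.0129, 0.1154]
eef_rot: [179.9, 0.0, -72.6]
contact_force: [0.1, 1.4, -11.1]
gripper_width: 0.0136
gripper_force: 60.0
```

```bash
python3 -c "
from h import *
s=r.get_state();print(s['tcp_pos'],s['eef_rot'],s['contact_force'],s['moment'])
"
```

```text
[ 0.54259693 -0.01292456  0.11539897] [ 1.79931924e+02  1.21045855e-02 -7.26058537e+01] [  0.10783947   1.36336624 -11.10050061] [0.10283054 0.09423352 0.07598801]
```

{"method": "jog_arm", "body": {
  "travel": [
    [0,0,-0.01],
    [0,0,-0.02],
    [0,0,-0.03],
    [0,0,-0.04],
    [0,0,-0.05],
    [0,0,-0.06],
    [0,0,-0.075],
    [0,0,-0.09],
    [0,0,-0.1],
    [0,0,-0.1]
  ],
  "dr": [
    [0,0,0],
    [0,0,0],
    [0,0,0],
    [0,0,0],
    [0,0,0],
    [0,0,0],
    [0,0,0],
    [0,0,0],
    [0,0,0],
    [0,0,0]
  ],
  "claw": [0,0,0,0,0,0,0,0,0,0]
}}

```text
time_s: 28.85
tcp_pos: [0.5435, -0.0128, 0.1661]
eef_rot: [-179.9, -0.0, -72.6]
contact_force: [-0.2, 0.2, -5.2]
gripper_width: 0.0133
gripper_force: 60.0
```

Run:
```python
from h import *
s=r.get_state();print(s['tcp_pos'],s['eef_rot'],s['contact_force'],s['moment'])
for n in("scene","top"):
    c=r.capture(n);P=cloud(c)
    m=(abs(P[...,0]-.543)<.07)&(abs(P[...,1]+.0125)<.07)&(P[...,2]>.077)&(P[...,2]<.142)&(c['range_z']>0)
    print(n,np.histogram(P[m][:,2],32,(.078,.142))[0])
    k=m&(abs(P[...,2]-.138)<.0025); q=P[k]
    print(len(q)and cv2.minAreaRect(q[:,:2].astype(np.float32)))
    if n=="scene": save(c,'m7.png',(260,150,380,270),5)
    m=(abs(P[...,0]-.558)<.09)&(abs(P[...,1]+.28)<.09)&(abs(P[...,2]-.008)<.0012)&(c['range_z']>0)
    d=r.regions_of("tile",n)[0]; v,u=np.where(d["pixels"]); q=np.array([atz(c,a,b,.008)[:2] for a,b in zip(u,v)])
    print("tile",d["conf"],cv2.minAreaRect(q.astype(np.float32)),q.mean(0))
```

```text
[ 0.54351599 -0.01275409  0.16607272] [-1.79947406e+02 -2.29388215e-03 -7.25953049e+01] [-0.17421053  0.21837768 -5.20249714] [ 0.01217725  0.05541947 -0.01434273]
scene [  1   0   0   0   0   5  21  35  23  39  36  27  30  38  34  31  32  37
  34  39  36  36  46  35  37  31  42  38 149 269  77  21]
((0.5436198115348816, -0.012755528092384338), (0.06183839961886406, 0.06025848537683487), 3.168834924697876)
tile 0.75 ((0.5578365325927734, -0.27970802783966064), (0.12290316075086594, 0.12320031225681305), 88.66011810302734) [ 0.55930993 -0.27806827]
top [0 0 0 0 0 0 1 2 3 2 2 2 1 1 2 1 2 2 2 2 2 0 0 1 1 2 3 3 5 7 0 0]
((0.516063392162323, -0.03265742212533951), (0.0029515279456973076, 0.017857559025287628), 17.726726531982422)
tile 0.79 ((0.5574181079864502, -0.2795094847679138), (0.12335377931594849, 0.12121637910604477), 89.09801483154297) [ 0.55698359 -0.27944107]
```

View pics/m7.png

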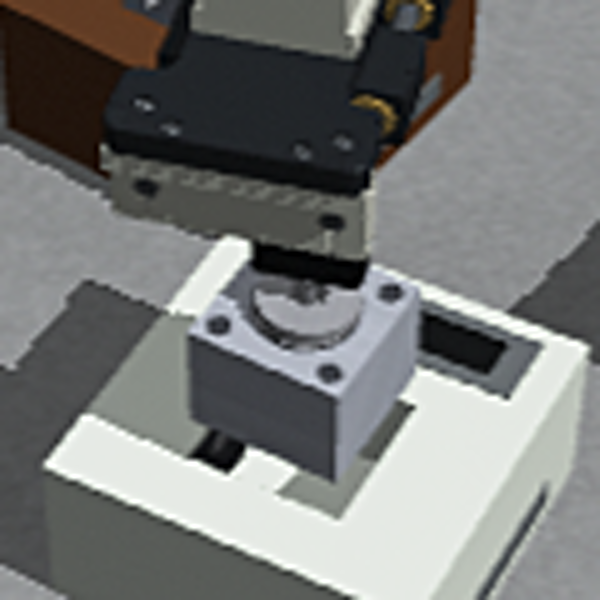

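```bash
python3 go.py -c .5432 -.0128 .1652 -72.6; python3 go.py .5576 -.2796 .1652 -72.6
```

```text
travel [0.5178, 0.1321, 0.0] dr [0, 0, np.float64(0.0)]
cmd [  0.55759  -0.2796    0.1652  -72.6    ]
```

Then descend to 8 mm above contact, with a settle.

{"method": "jog_arm", "body": {
  "travel": [
    [0.02,0.005,0],
    [0.07,0.018,0],
    [0.14,0.036,0],
    [0.22,0.056,0],
    [0.3,0.0765,0],
    [0.38,0.097,0],
    [0.45,0.115,0],
    [0.495,0.126,0],
    [0.5178,0.1321,0],
    [0.5178,0.1321,0]
  ],
  "dr": [
    [0,0,0],
    [0,0,0],
    [0,0,0],
    [0,0,0],
    [0,0,0],
    [0,0,0],
    [0,0,0],
    [0,0,0],
    [0,0,0],
    [0,0,0]
  ],
  "claw": [0,0,0,0,0,0,0,0,0,0]
}}

```text
time_s: 30.3
tcp_pos: [0.5572, -0.2803, 0.1651]
eef_rot: [180.0, 0.0, -72.7]
contact_force: [-0.5, 0.6, -5.4]
gripper_width: 0.0133
gripper_force: 60.0
```

{"method": "jog_arm", "body": {
  "travel": [
    [0,0,0.01],
    [0,0,0.03],
    [0,0,0.05],
    [0,0,0.07],
    [0,0,0.09],
    [0,0,0.11],
    [0,0,0.13],
    [0,0,0.142],
    [0,0,0.148],
    [0,0,0.148]
  ],
  "dr": [
    [0,0,0],
    [0,0,0],
    [0,0,0],
    [0,0,0],
    [0,0,0],
    [0,0,0],
    [0,0,0],
    [0,0,0],
    [0,0,0],
    [0,0,0]
  ],
  "claw": [0,0,0,0,0,0,0,0,0,0]
}}

```text
time_s: 31.55
tcp_pos: [0.5577, -0.2796, 0.0915]
eef_rot: [180.0, -0.0, -72.6]
contact_force: [0.5, 0.8, -3.9]
gripper_width: 0.0132
gripper_force: 60.0
```

Run:
```python
from h import *
s=r.get_state();print(s['tcp_pos'],s['eef_rot'],s['contact_force'],s['moment'])
c=r.capture("scene");P=cloud(c)
m=(abs(P[...,0]-.558)<.05)&(abs(P[...,1]+.28)<.05)&(P[...,2]>.055)&(P[...,2]<.07)&(c['range_z']>0)
print(np.histogram(P[m][:,2],30,(.055,.07))[0]); k=m&(abs(P[...,2]-.062)<.003);print(cv2.minAreaRect(P[k][:,:2].astype(np.float32)))
```

```text
[ 0.55767936 -0.27962188  0.09151877] [ 1.79994141e+02 -4.22615776e-04 -7.25908804e+01] [ 0.54425223  0.77763063 -3.91898579] [0.01722521 0.11451553 0.03128775]
[13  6 12  6 14  7  6  8 13 16 32 36 38 47 42 45 43 32 12 10  6  4  3  7
  6  7 10 16 23 21]
((0.557274341583252, -0.27916067838668823), (0.0630030483007431, 0.06253929436206818), 89.6434555053711)
```

{"method": "jog_arm", "body": {
  "travel": [
    [0,0,0.004],
    [0,0,0.008],
    [0,0,0.0105],
    [0,0,0.012],
    [0,0,0.0132],
    [0,0,0.0144],
    [0,0,0.0156],
    [0,0,0.0168],
    [0,0,0.0168],
    [0,0,0.0168]
  ],
  "dr": [
    [0,0,0],
    [0,0,0],
    [0,0,0],
    [0,0,0],
    [0,0,0],
    [0,0,0],
    [0,0,0],
    [0,0,0],
    [0,0,0],
    [0,0,0]
  ],
  "claw": [0,0,0,0,0,0,0,0,0,0]
}}

```text
time_s: 32.85
tcp_pos: [0.558, -0.2797, 0.0835]
eef_rot: [-180.0, -0.0, -72.6]
contact_force: [-0.1, -0.3, -1.9]
gripper_width: 0.0135
gripper_force: 60.0
```

{"method": "jog_arm", "body": {
  "travel": [
    [0,0,0.0006],
    [0,0,0.0012],
    [0,0,0.0018],
    [0,0,0.0024],
    [0,0,0.0024],
    [0,0,0.0024],
    [0,0,0.0024],
    [0,0,0.0024],
    [0,0,0.0024],
    [0,0,0.0024]
  ],
  "dr": [
    [0,0,0],
    [0,0,0],
    [0,0,0],
    [0,0,0],
    [0,0,0],
    [0,0,0],
    [0,0,0],
    [0,0,0],
    [0,0,0],
    [0,0,0]
  ],
  "claw": [0,0,0,0,0,0,0,0,0,0]
}}

```text
time_s: 34.1
tcp_pos: [0.5577, -0.2797, 0.0821]
eef_rot: [-180.0, -0.0, -72.6]
contact_force: [-0.5, 0.9, 2.3]
gripper_width: 0.0136
gripper_force: 60.0
```

Seated (about 4 N on the tile). Open slightly, then fully, then rise.

{"method": "jog_arm", "body": {
  "travel": [
    [0,0,0],
    [0,0,0],
    [0,0,0],
    [0,0,0],
    [0,0,0],
    [0,0,0],
    [0,0,0],
    [0,0,0],
    [0,0,0],
    [0,0,0]
  ],
  "dr": [
    [0,0,0],
    [0,0,0],
    [0,0,0],
    [0,0,0],
    [0,0,0],
    [0,0,0],
    [0,0,0],
    [0,0,0],
    [0,0,0],
    [0,0,0]
  ],
  "claw": [0.25,0.35,0.45,0.6,0.6,0.6,0.6,0.6,0.6,0.6]
}}

```text
time_s: 35.35
tcp_pos: [0.5577, -0.2796, 0.082]
eef_rot: [-180.0, -0.0, -72.6]
contact_force: [-0.1, 0.6, 1.4]
gripper_width: 0.0528
gripper_force: 0.0
```

{"method": "jog_arm", "body": {
  "travel": [
    [0,0,-0.02],
    [0,0,-0.06],
    [0,0,-0.1],
    [0,0,-0.15],
    [0,0,-0.2],
    [0,0,-0.25],
    [0,0,-0.28],
    [0,0,-0.28],
    [0,0,-0.28],
    [0,0,-0.28]
  ],
  "dr": [
    [0,0,0],
    [0,0,0],
    [0,0,0],
    [0,0,0],
    [0,0,0],
    [0,0,0],
    [0,0,0],
    [0,0,0],
    [0,0,0],
    [0,0,0]
  ],
  "claw": [0.6,0.6,0.6,0.6,0.6,0.6,0.6,0.6,0.6,0.6]
}}

```text
time_s: 36.6
tcp_pos: [0.5572, -0.2794, 0.2208]
eef_rot: [179.9, 0.1, -72.6]
contact_force: [0.1, 0.7, -0.1]
gripper_width: 0.0527
gripper_force: 0.0
```

Run:
```python
from h import *
s=r.get_state();print(s['tcp_pos'],s['contact_force'],s['gripper_width'])
c=r.capture("scene");save(c,"m8.png",(150,150,290,270),5);P=cloud(c)
m=(abs(P[...,0]-.558)<.05)&(abs(P[...,1]+.28)<.05)&(P[...,2]>.045)&(P[...,2]<.07)&(c['range_z']>0)
print(np.histogram(P[m][:,2],25,(.045,.07))[0])
k=m&(abs(P[...,2]-.054)<.0025);print(cv2.minAreaRect(P[k][:,:2].astype(np.float32)))
```

```text
[ 0.5571858  -0.27943601  0.22079183] [ 0.1345579   0.70612871 -0.13645718] 0.05270261741479775
[ 12  12  24  13  19  14  26  37  90 102  69  42  21  22  33  45  21  13
   7   0   3   1   3   2   1]
((0.5567821264266968, -0.279142826795578), (0.0634809136390686, 0.06252609193325043), 88.7335433959961)
```

View pics/m8.png

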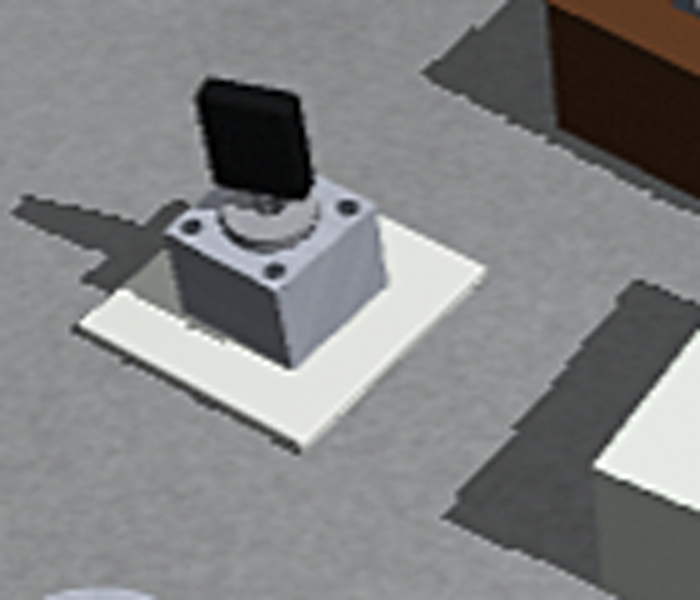

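The block stands in the middle of the tile, with the puller upright and its collar down; the gripper is clear.

```bash
python3 -c "
from plant import r
print(r.close_job())"
```

```text
the job is handed in; nothing more can be done
None
```

The block stands upright in the middle of the tile with the puller screwed home and released; I handed the job in at about 37 s of the 72 s allowed, and no verdict came back.

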